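Push the red lever over behind the punch guard with a bent rod

ROBOT

A 6-joint arm with a two-finger parallel gripper is mounted at the origin on the work surface. World frame = base frame: x ahead of the robot, y to its left, z up, the work surface at z = 0. Lengths are in m, angles in rad, forces in N, time in s.
With the tool pointing down it reaches from about 0.2 to 0.875 m from the base axis. Payload 3.4 kg.
Tool frame: the origin (TCP) lies on the centre line of the jaws, within the pads' length; the fingertips stand 22 mm ahead of it and the grasp point (between the pads) lies 3 mm ahead of it; z points along the fingers, x is the direction in which the jaws open and shut, and the axes are right-handed (so a half turn about z gives the same grasp; the last joint's range is limited). The gripper opens to 94 mm and grips with 3 to 60 N. Pads are 16 mm wide; open, the fingers measure 119 mm over their backs; the gripper's body (75 mm by 177 mm) begins 78 mm behind the grasp point.
Start: joints at [1.177, 0.276, 1.505, -0, 1.361, -0.121], TCP at [0.155, 0.554, 0.227] pointing down, gripper open.
Joint ranges: [-2.89, 2.89], [-0.75, 2.08], [0.22, 2.7], [-1.18, 4.32], [0.11, 2.71], [-2.7, 2.7]. Speed limits (rad/s): [2.57, 2.57, 3.14, 3.14, 3.14, 3.14].

INTERFACE

Orientations are given as a unit quaternion [w, x, y, z].
In Python, from workcell import robot gives the robot as it stands.
- The arm moves only by the tool jog_arm, never from a script. Its argument "motion" is a list of rows, each an object of numbers: "fingers": the closure, from -1 (fully open) to 1 (shut), so that 0 is half open; "x", "y", "z": the shift along the tool's x, y, z in mm; "spin": the turn about the tool's z in degrees. A call has exactly 5 rows; each row shifts and turns the commanded pose from where the row before left it, along the tool's axes as they then stand; what a row does not reach is not made up. A row lasts 1/10 s, in which the tool goes at most 50 mm and 8.59 degrees, less where a joint would pass 70% of its speed; a pose out of reach is approached as far as the arm can. A call with a gripper value outside its range is refused whole. The fingers move at their own pace and stop on an object; "squeeze" is the grip in N (left out, the last holds). Time passes only in rows, so rows that do not move let the fingers close, or fill a call up. It gives the time, the measured TCP pose, the force and the opening at its end, in the units of the state.
- robot.get_obs(): the state, without advancing time (a new reading comes with each control period).
- robot.get_image(name): name is "scene" or "top" or "wrist"; returns the picture (420x560x3 uint8, red, green, blue); there is no depth.
- robot.camera_info(name): a dict with "fx", "fy", "cx", "cy" (pixels), "world_to_cam" (4x4, takes a point from world to camera coordinates). Camera axes: x right, y up, looking along -z (the intrinsics and any distortion apply to the point x, -y, -z); pixel columns grow to the right and rows downward; lengths in m; the calibration is good to about 2 mm. A picture is of the moment at which its call begins: read the wrist's pose just before it. camera_info takes no time and is no camera call; for the wrist camera it gives the pose at the moment of the call.
- robot.close_job(): hands the job in, once; it reports no verdict.
Trained networks look in the newest picture that a camera, given by its name, has taken for a name from the list of things; names that differ only in an ending like _2 or _b are one class to them, and where a whole thing is asked for, a point or a joint stands for the part that bears it (a point fixed in the world has none). Each returns a list of dicts, best first, with "conf" (0 to 1); they miss things now and then, are a little off and sometimes report something else, mostly with a low value. They report only what shows in the picture. A call takes as long as a camera call. They do not tell look-alikes from the thing itself.
- robot.find_in(label, camera): "bbox" ([left, top, width, height] in pixels, round what is visible of it).
The state is a dict: "time": time; "joint_pos": joint angles; "qvel": joint speeds; "joint_torque": joint torques, N m; "position": TCP position; "orientation": TCP orientation; "contact_force": force on the tool from outside, world axes, zero at the start; "torque": the same for the moment, N m; "grip_width": opening from 0.0 (shut) to 1.0 (fully open).
Only numpy, scipy, OpenCV 4.12 (cv2) and the standard library are available. Lean on these libraries where they do the work, as an engineer would, in place of code of your own. Each camera call takes 0.05 s, during which the arm holds its last target. There are 200 camera calls.

TASK

Take the bent rod out of its rest and, reaching over the yellow guard with it from the robot's side, push the red lever fully over, away from the robot. Then lay the rod back in both notches of its rest and let go. Keep the gripper and arm off the red lever, and leave the green and black levers, the punch and the die as they are.

Things in the scene. Friction and masses are not known exactly. Their poses are not given: they have to be found in the camera images.
- rod: Loose bent rod, about 0.25 kg. Origin: centre of its blue handle, 100 (x) x 20 (y) x 24 (z) mm; grip across y. A 10 mm round steel shaft on the handle's centre line runs along x from -105 to +150 mm, where it bends square down (-z) into a 10 mm round leg ending at z = -115. Centre of mass about 20 mm ahead of the origin. Starts level in its rest, leg hanging, +x roughly away from the robot.
- rest: Fixed cream stand; origin at the centre of its underside, on the table, z up. Base 200 x 90 mm. At x = -80 and +80 mm a thin post carries a yellow V notch across y, open upward, 45 mm wide at the mouth, tips 178 mm above the table. Rod lying in both notches: handle centre at x = 0 (free play 25 mm either way), y = 0, z = 160 mm, same x direction.
- guard: Fixed yellow slotted plate parallel to y, 290 mm long, top 130 mm above the table, faces at x = -90 and -85 mm; end plates 76 mm high at y = +-142 mm, x -85 to -5. Origin on the table under the middle of the switch row behind the plate: red, green and black lever at y = -75, 0, 75 mm in any order. x points away from the robot.
- switch_red: Fixed cream housing of the red lever, 60 (x) x 46 (y) x 30 (z) mm; origin at the centre of its underside, 6 mm above the table; axes as the guard's: x points away from the robot, the way the lever is pushed. The lever turns about a y axis at x = 0, z = 28 mm: a thin arm with, at 62 mm radius, a red cross-bar along y, 34 mm long, 18 mm diameter.
- lever_red (a joint): Red lever's angle in rad. 0: leaning 0.45 rad towards guard and robot (bar centre at x = -27, z = 84 mm in the housing's frame); 0.45: upright; 0.9: fully over at its stop, leaning away (bar at x = +27, z = 84). Starts near 0, stays where it is left; about 1 N at the bar moves it.
- green_bar (a point): Centre of the green lever's cross-bar (a bystander of the same shape as the red one).
- black_bar (a point): Centre of the black lever's cross-bar (a bystander of the same shape, already pushed over).
- punch: Loose dark steel punch, a bystander: 44 mm diameter, 58 mm high, standing on the table on the robot's side of the guard; origin at the centre of its underside.
- die: Loose bright steel die ring, a bystander: 52 mm outer diameter, 28 mm high, lying on the table on the robot's side of the guard; origin at the centre of its underside.
Not all that is in view belongs to the job. What is shaped like the rest but pink or turquoise is not meant.

How it is judged:
By the outcome, as a careful person would: the job done as asked, in the order asked, and still so for the second after the job is handed in, with the robot touching nothing.
It also fails if it takes over 50 s, if anything falls off the work surface, if the arm or the gripper's body presses on something with over 40 N, if the wrist force passes 120 N, or if a joint passes its speed limit or range.

## Working session

There is one attempt and no reset: what is moved stays moved. The work goes in short steps, Python scripts to look and compute and a tool call to move; the robot and the scene stay as the last step left them, time stands still between calls to the robot, and variables do not carry over. Pictures are saved under pics/ and viewed, about 8 in all and at most 12, crops included, and the job is handed in when it is done.

Besides the shell and the picture viewer there is one more tool, called after "Request:" as name(argument=value, ...), one argument or row to a line, values as JSON. jog_arm: Moves the arm, as the interface text tells. Its arguments: {"type":"object","properties":{"motion":{"type":"array"},"squeeze":{"type":"number"}},"required":["motion"]}

```bash
mkdir -p pics; ls; python3 - <<'E'
from workcell import robot
import cv2, numpy as np, json
o=robot.get_obs(); print({k:np.round(v,3).tolist() for k,v in o.items()})
for n in("scene","top"):
    cv2.imwrite(f"pics/{n}1.png",cv2.resize(robot.get_image(n)[:,:,::-1],(800,600),interpolation=cv2.INTER_CUBIC))
    c=robot.camera_info(n); print(n,{k:np.round(v,4).tolist() for k,v in c.items()})
    for l in("rod","rest","guard","switch_red","lever_red","green_bar","black_bar","punch","die"):
        print(l,[(np.round(d["conf"],2),np.round(d["bbox"],0).tolist()) for d in robot.find_in(l,n)])
print(robot.get_obs()["time"])
E
```

```text
pics
{'time': 0.0, 'joint_pos': [1.177, 0.277, 1.506, -0.0, 1.361, -0.121], 'qvel': [0.001, 0.003, 0.002, -0.001, 0.0, 0.002], 'joint_torque': [-0.003, -40.458, -23.723, 0.07, 0.034, -0.0], 'position': [0.155, 0.553, 0.227], 'orientation': [0.0, 0.797, 0.604, -0.001], 'contact_force': [-0.312, -0.616, 0.6], 'torque': [0.006, 0.003, -0.04], 'grip_width': 1.001}
scene {'fx': 429.9132, 'fy': 429.9132, 'cx': 287.135, 'cy': 200.9105, 'world_to_cam': [[-0.8413, 0.5405, 0.0112, 0.4576], [-0.457, -0.722, 0.5195, 0.0932], [0.2889, 0.4319, 0.8544, -1.2608], [0.0, 0.0, 0.0, 1.0]]}
rod [(np.float64(0.6), [189.0, 105.0, 85.0, 64.0])]
rest [(np.float64(0.66), [210.0, 98.0, 70.0, 82.0]), (np.float64(0.63), [279.0, 59.0, 68.0, 77.0])]
guard [(np.float64(0.65), [212.0, 224.0, 140.0, 167.0]), (np.float64(0.19), [187.0, 105.0, 89.0, 66.0])]
switch_red [(np.float64(0.66), [260.0, 288.0, 34.0, 40.0])]
lever_red [(np.float64(0.66), [275.0, 289.0, 14.0, 22.0])]
green_bar [(np.float64(0.45), [262.0, 263.0, 13.0, 18.0])]
black_bar []
punch [(np.float64(0.83), [325.0, 229.0, 16.0, 26.0]), (np.float64(0.36), [
[... 345 characters left out ...]
od [(np.float64(0.79), [371.0, 161.0, 15.0, 93.0])]
rest [(np.float64(0.71), [360.0, 184.0, 34.0, 69.0]), (np.float64(0.67), [367.0, 271.0, 39.0, 72.0]), (np.float64(0.66), [345.0, 70.0, 38.0, 81.0]), (np.float64(0.63), [296.0, 229.0, 30.0, 67.0])]
guard [(np.float64(0.64), [178.0, 136.0, 102.0, 64.0])]
switch_red [(np.float64(0.6), [224.0, 154.0, 13.0, 18.0])]
lever_red [(np.float64(0.53), [223.0, 164.0, 16.0, 8.0]), (np.float64(0.5), [223.0, 155.0, 15.0, 22.0])]
green_bar [(np.float64(0.51), [250.0, 167.0, 10.0, -1.0])]
black_bar []
punch [(np.float64(0.54), [223.0, 161.0, 12.0, 13.0]), (np.float64(0.52), [244.0, 231.0, 14.0, 11.0])]
die [(np.float64(0.52), [192.0, 227.0, 19.0, 17.0])]
1.0
```

View both.

View pics/scene1.png

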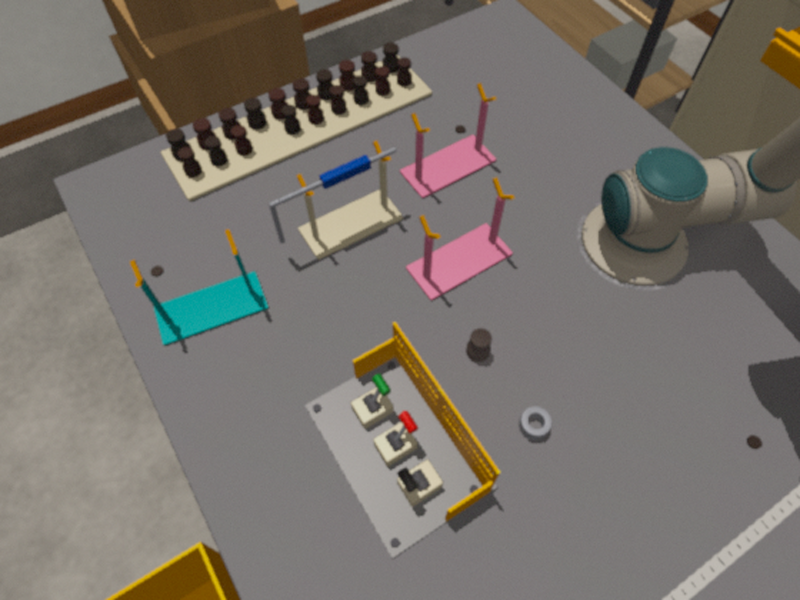

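View pics/top1.png

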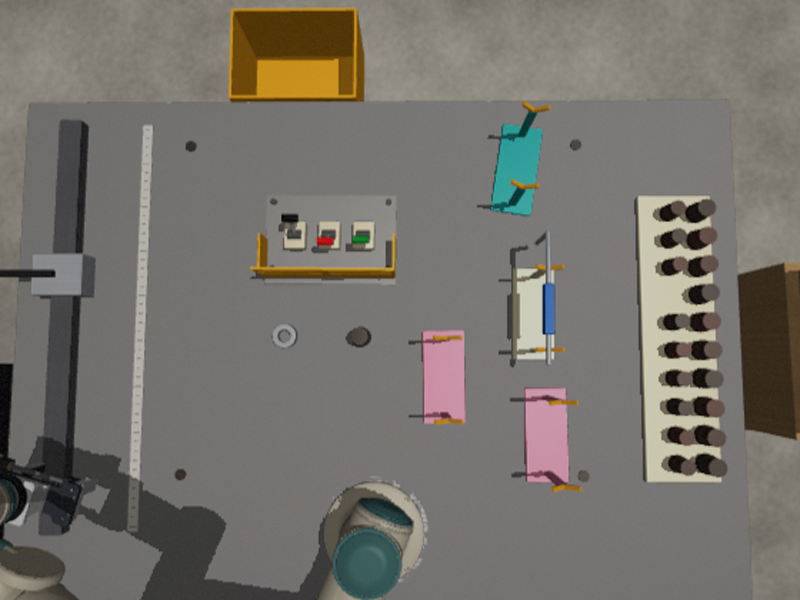

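Scene: the cream rest with the blue-handled rod is at (350,200), pink look-alikes at (450,165) and (460,255), turquoise at (210,300). Only the cream one fits, and the rod lies in it (top: (548,310)). Switch row (top): black (290,225, leaning over), red (325,238), green (362,237). The guard plate is at row ~270, the punch at (359,337) and the die at (284,336).

```bash
cat > h.py <<'E'
from workcell import robot
import cv2, numpy as np
def ray(n,u,v):
    c=robot.camera_info(n); W=np.array(c["world_to_cam"])
    d=np.array([(u-c["cx"])/c["fx"],-(v-c["cy"])/c["fy"],-1.])
    R=W[:3,:3]; return -R.T@W[:3,3], R.T@d
def onz(n,u,v,z):
    p,d=ray(n,u,v); return p+d*(z-p[2])/d[2]
def tri(a,b):
    (p,d),(q,e)=ray(*a),ray(*b)
    s=np.linalg.lstsq(np.c_[d,-e],q-p,rcond=None)[0]
    x,y=p+s[0]*d,q+s[1]*e; return (x+y)/2,np.linalg.norm(x-y)
def proj(n,P):
    c=robot.camera_info(n); W=np.array(c["world_to_cam"]); q=W[:3,:3]@np.array(P)+W[:3,3]
    return np.array([c["cx"]+c["fx"]*q[0]/-q[2], c["cy"]-c["fy"]*q[1]/-q[2]])
H={"blue":((105,130,60),(130,255,255)),"red":((0,200,110),(5,255,255)),"green":((50,150,60),(75,255,255)),"yel":((18,180,80),(27,255,255))}
def mask(im,c):
    return cv2.inRange(cv2.cvtColor(im,cv2.COLOR_RGB2HSV),*map(np.array,H[c]))
def blobs(im,c,amin=15):
    n,l,s,m=cv2.connectedComponentsWithStats(mask(im,c))
    return sorted([(int(s[i,4]),m[i].round(1).tolist(),s[i,:4].tolist(),l==i) for i in range(1,n) if s[i,4]>=amin],key=lambda t:-t[0])
E
python3 - <<'E'
from h import *
I={n:robot.get_image(n) for n in("top","scene")}
C={}
for n in I:
    for c in H:
        b=blobs(I[n],c); C[n,c]=b
        print(n,c,[t[:3] for t in b[:9]])
    
for c in("blue","red","green"):
    if C["top",c] and C["scene",c]: 
        print(c,tri(("top",*C["top",c][0][1]),("scene",*C["scene",c][0][1])))
for n in I:
    ys,xs=np.nonzero(C[n,"blue"][0][3]); P=np.array([onz(n,u,v,.165)[:2] for u,v in zip(xs,ys)])
    print(n,"rect@z.165",cv2.minAreaRect(P.astype(np.float32)*1000), P.mean(0))
    w,V=np.linalg.eigh(np.cov(P.T)); print("axis",V[:,1],np.degrees(np.arctan2(*V[::-1,1])))
E
python3 - <<'E'
import cv2
t=cv2.imread("pics/top1.png");
a=cv2.resize(t[170:300,230:430],(800,520),interpolation=cv2.INTER_CUBIC); cv2.imwrite("pics/crop_g.png",a)
E
```

```text
top blue [(263, [383.7, 215.4], [380, 198, 8, 36])]
top red [(48, [226.9, 168.3], [222, 166, 11, 5])]
top green [(54, [252.1, 167.0], [247, 165, 11, 5])]
top yel [(5910, [206.6, 38.5], [160, 6, 94, 65]), (759, [221.2, 187.0], [176, 164, 101, 30]), (53, [395.6, 341.2], [386, 340, 21, 4]), (51, [374.6, 75.1], [366, 72, 19, 6]), (43, [366.3, 129.3], [358, 126, 19, 6]), (40, [394.3, 281.4], [385, 280, 20, 3]), (36, [313.2, 294.6], [304, 294, 20, 3]), (28, [311.9, 236.3], [303, 236, 20, 2]), (18, [378.1, 186.9], [375, 186, 7, 3])]
scene blue [(341, [241.5, 119.5], [224, 109, 35, 22])]
scene red [(80, [285.2, 295.3], [280, 289, 11, 14])]
scene green [(78, [266.0, 268.3], [261, 262, 11, 14])]
scene yel [(2017, [128.7, 405.4], [75, 380, 92, 40]), (1933, [302.9, 285.6], [248, 226, 102, 138]), (742, [549.2, 38.0], [533, 19, 27, 43]), (59, [95.6, 191.7], [92, 183, 8, 18]), (56, [299.4, 159.8], [294, 151, 14, 16]), (51, [350.3, 133.2], [346, 125, 13, 14]), (45, [161.7, 169.2], [158, 161, 8, 17]), (36, [292.4, 86.5], [289, 80, 11, 12]), (29, [337.3, 64.8], [335, 59, 7, 12])]
blue (array([ 0.46795911, -0.34664395,  0.16446799]), np.float64(0.002307092402920167))
red (array([0.61445209, 0.09990039, 0.09433866]), np.float64(0.00010242090544848305))
green (array([0.6177474 , 0.02412238, 0.09951577]), np.float64(0.0011665323869568722))
top rect@z.165 ((468.6295166015625, -346.6623229980469), (19.39990234375, 97.36258697509766), 88.88249969482422) [ 0.4687684  -0.34734086]
axis [-9.99999994e-01  1.06419566e-04] 179.99390260798975
scene rect@z.165 ((466.5315856933594, -345.3496398925781), (31.8652400970459, 101.70317077636719), 89.2441635131836) [ 0.46721525 -0.34540352]
axis [-0.99992752 -0.01203957] -179.31016667435625
```

View pics/crop_g.png

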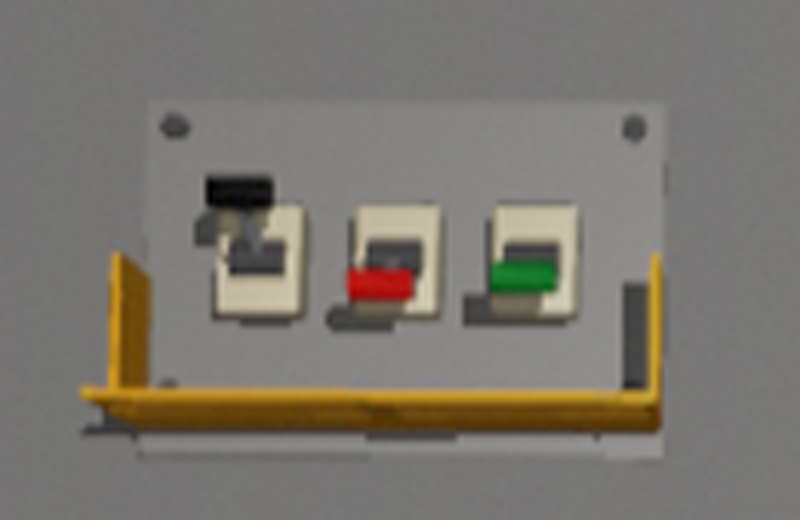

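```bash
cat >> h.py <<'E'
def overlay(n,box,segs,s,dots=()):
    im=robot.get_image(n)[:,:,::-1]; x0,y0,x1,y1=box
    a=cv2.resize(np.ascontiguousarray(im[y0:y1,x0:x1]),None,fx=s,fy=s,interpolation=cv2.INTER_CUBIC)
    f=lambda P:tuple(((proj(n,P)-[x0,y0]+.5)*s).astype(int).tolist())
    for A,B,c in segs: cv2.line(a,f(A),f(B),c,1,cv2.LINE_AA)
    return a
def rodsegs(o,yaw,c=(255,255,0)):
    d=np.array([np.cos(yaw),np.sin(yaw),0]); o=np.array(o); k=o+.15*d
    return [(o-.105*d,k,c),(k,k-[0,0,.115],c)]
def restsegs(o,yaw,c=(255,0,255)):
    R=np.array([[np.cos(yaw),-np.sin(yaw)],[np.sin(yaw),np.cos(yaw)]]); o=np.array(o)
    w=lambda x,y,z:np.r_[o+R@[x,y],z]; S=[]
    q=[w(a,b,.004) for a,b in((-.1,-.045),(.1,-.045),(.1,.045),(-.1,.045))]
    S+=[(q[i],q[(i+1)%4],c) for i in range(4)]
    for x in(-.08,.08): S+=[(w(x,-.0225,.178),w(x,0,.155),c),(w(x,.0225,.178),w(x,0,.155),c)]
    return S
def guardsegs(g,yaw,c=(255,0,255)):
    R=np.array([[np.cos(yaw),-np.sin(yaw)],[np.sin(yaw),np.cos(yaw)]]); g=np.array(g)
    w=lambda x,y,z:np.r_[g+R@[x,y],z]
    return [(w(-.0875,-.145,.13),w(-.0875,.145,.13),c),(w(-.085,-.142,.076),w(-.005,-.142,.076),c),(w(-.085,.142,.076),w(-.005,.142,.076),c),(w(-.027,-.017,.09),w(-.027,.017,.09),(255,255,0)),(w(-.027,-.092,.09),w(-.027,-.058,.09),(255,255,0)),(w(-.03,0,.036),w(.03,0,.036),(255,255,0))]
E
python3 - <<'E'
from h import *
for u,v in((175.9,187.6),(275.6,187.8)): print(onz("top",u,v,.13))
print(onz("scene",285.2,295.3,.092),onz("top",226.9,168.3,.092))
a=overlay("scene",(180,90,290,190),rodsegs((.468,-.3465,.16),.005)+restsegs((.468,-.3465),.005),4)
b=overlay("top",(350,155,410,260),rodsegs((.468,-.3465,.16),.005)+restsegs((.468,-.3465),.005),4)
g=overlay("scene",(200,215,360,375),guardsegs((.6415,.1),.01),3)
g=cv2.resize(g,(400,400))
c=np.zeros((600,800,3),np.uint8); c[:400,:440]=a; c[:420,450:690]=b[:,:240]
cv2.imwrite("pics/ov1.png",c[:420,:700])
h=overlay("top",(165,140,290,205),guardsegs((.6415,.1),.01),4)
cv2.imwrite("pics/ov2.png",np.hstack([cv2.resize(g,(300,300)),np.vstack([h,np.zeros((40,500,3),np.uint8)])]))
E
```

```text
[0.55160598 0.24164404 0.13      ]
[ 0.5509359  -0.04622176  0.13      ]
[0.61404394 0.09920009 0.092     ] [0.61484245 0.10026467 0.092     ]
```

View pics/ov1.png

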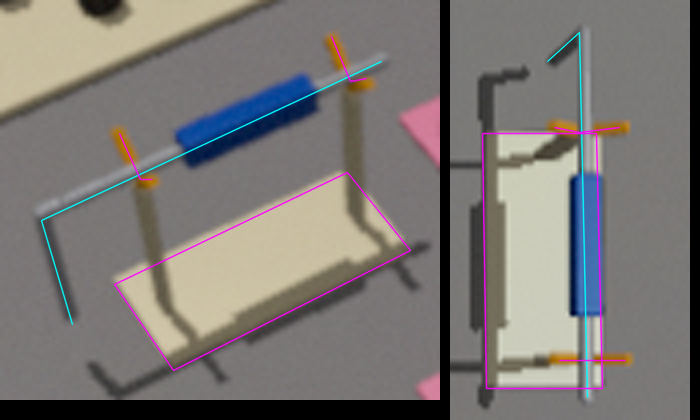

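View pics/ov2.png

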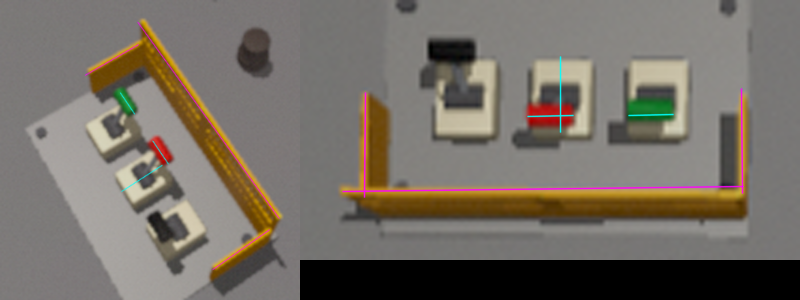

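The crops confirm that the cream rest holds the rod; the model overlays match to about 3 mm. The red lever is the middle one, bar at about (0.614, 0.100, 0.092), guard plate at x ≈ 0.551. The rod handle is at about (0.469, -0.348, 0.16), yaw ≈ 0. Moving.

Request:
jog_arm(
  motion=[
    {"spin":-7.85,"z":-40,"fingers":-0.3},
    {"spin":-7.85,"z":-30},
    {"x":-46,"y":16},
    {"x":-46,"y":16},
    {"x":-46,"y":16},
  ],
  squeeze=50,
)

```text
schema error: expected keys fingers, x, y, z, spin
```

Request:
jog_arm(
  motion=[
    {"x":-46,"y":16},
    {"x":-46,"y":16},
    {"x":-46,"y":16},
    {"x":-46,"y":16},
    {"x":-46,"y":16},
  ],
)

```text
schema error: expected keys fingers, x, y, z, spin
```

Request:
jog_arm(
  motion=[
    {"x":-46,"y":16},
    {"x":-46,"y":16},
    {"x":-46,"y":16},
    {"x":-46,"y":16},
    {"x":-46,"y":16},
  ],
)

```text
schema error: expected keys fingers, x, y, z, spin
```

All keys are needed in each row.

Request:
jog_arm(
  motion=[
    {"fingers":-0.3,"x":0,"y":0,"z":-40,"spin":-7.85},
    {"fingers":-0.3,"x":0,"y":0,"z":-30,"spin":-7.85},
    {"fingers":-0.3,"x":-46,"y":16,"z":0,"spin":0},
    {"fingers":-0.3,"x":-46,"y":16,"z":0,"spin":0},
    {"fingers":-0.3,"x":-46,"y":16,"z":0,"spin":0},
  ],
  squeeze=50,
)

```text
time: 1.8
position: [0.2034, 0.4145, 0.2976]
orientation: [0.0, 0.706, 0.708, 0.0]
contact_force: [1.0, 0.2, -0.2]
grip_width: 0.659
```

Request:
jog_arm(
  motion=[
    {"fingers":-0.3,"x":-46,"y":16,"z":0,"spin":0},
    {"fingers":-0.3,"x":-46,"y":16,"z":0,"spin":0},
    {"fingers":-0.3,"x":-46,"y":16,"z":0,"spin":0},
    {"fingers":-0.3,"x":-46,"y":16,"z":0,"spin":0},
    {"fingers":-0.3,"x":-46,"y":16,"z":0,"spin":0},
  ],
)

```text
time: 2.3
position: [0.2834, 0.1842, 0.2978]
orientation: [0.0, 0.706, 0.708, 0.001]
contact_force: [1.0, 0.2, 0.7]
grip_width: 0.646
```

Request:
jog_arm(
  motion=[
    {"fingers":-0.3,"x":-46,"y":16,"z":0,"spin":0},
    {"fingers":-0.3,"x":-46,"y":16,"z":0,"spin":0},
    {"fingers":-0.3,"x":-46,"y":16,"z":0,"spin":0},
    {"fingers":-0.3,"x":-46,"y":16,"z":0,"spin":0},
    {"fingers":-0.3,"x":-46,"y":16,"z":0,"spin":0},
  ],
)

```text
time: 2.8
position: [0.3638, -0.046, 0.2979]
orientation: [0.001, 0.707, 0.707, 0.001]
contact_force: [0.4, 0.4, -0.3]
grip_width: 0.652
```

Request:
jog_arm(
  motion=[
    {"fingers":-0.3,"x":-43,"y":17,"z":0,"spin":0},
    {"fingers":-0.3,"x":-43,"y":17,"z":0,"spin":0},
    {"fingers":-0.3,"x":-43,"y":17,"z":0,"spin":0},
    {"fingers":-0.3,"x":-43,"y":17,"z":0,"spin":0},
    {"fingers":-0.3,"x":-43,"y":17,"z":0,"spin":0},
  ],
)

```text
time: 3.3
position: [0.4493, -0.2609, 0.2975]
orientation: [0.0, 0.707, 0.707, 0.0]
contact_force: [-0.5, 0.8, 0.8]
grip_width: 0.648
```

Request:
jog_arm(
  motion=[
    {"fingers":-0.3,"x":-43,"y":17,"z":0,"spin":0},
    {"fingers":-0.3,"x":-43,"y":17,"z":0,"spin":0},
    {"fingers":-0.3,"x":0,"y":0,"z":30,"spin":0},
    {"fingers":-0.3,"x":0,"y":0,"z":20,"spin":0},
    {"fingers":-0.3,"x":0,"y":0,"z":0,"spin":0},
  ],
)

```text
time: 3.8
position: [0.4816, -0.344, 0.244]
orientation: [-0.004, 0.707, 0.707, -0.0]
contact_force: [-0.0, 0.5, -0.2]
grip_width: 0.653
```

```bash
python3 - <<'E'
from h import *
o=robot.get_obs(); print(o["position"],o["orientation"],o["joint_pos"])
im=robot.get_image("wrist"); b=blobs(im,"blue"); print([t[:3] for t in b[:2]])
ys,xs=np.nonzero(b[0][3])
P=np.array([onz("wrist",u,v,.172)[:2] for u,v in zip(xs,ys)])*1000
print(cv2.minAreaRect(P.astype(np.float32)),P.mean(0))
cv2.imwrite("pics/w1.png",im[:,:,::-1])
E
```

```text
[ 0.48162066 -0.34401703  0.24402878] [-3.54128832e-03  7.06911954e-01  7.07292686e-01 -7.76848527e-05] [-7.37891433e-01  2.96937046e-01  1.43354062e+00  1.81348764e-04
  1.41819702e+00 -2.30925440e+00]
[(3839, [273.9, 204.5], [260, 134, 30, 144])]Traceback (most recent call last):
  File "<stdin>", line 5, in <module>
  File "h.py", line 8, in onz
    p,d=ray(n,u,v); return p+d*(z-p[2])/d[2]
        ~~~^^^^^^^
  File "h.py", line 4, in ray
    c=robot.camera_info(n); W=np.array(c["world_to_cam"])
ValueError: time passes only in moves, steps and waits
```

```bash
sed -i 's/^def ray/_C={}\ndef info(n):\n    if n not in _C: _C[n]=robot.camera_info(n)\n    return _C[n]\ndef ray/; s/c=robot.camera_info(n)/c=info(n)/' h.py; python3 - <<'E'
from h import *
o=robot.get_obs(); print(o["position"],o["orientation"],o["joint_pos"],o["qvel"])
im=robot.get_image("wrist"); b=blobs(im,"blue"); print([t[:3] for t in b[:2]])
ys,xs=np.nonzero(b[0][3])
P=np.array([onz("wrist",u,v,.172)[:2] for u,v in zip(xs,ys)])*1000
print(cv2.minAreaRect(P.astype(np.float32)),P.mean(0))
cv2.imwrite("pics/w1.png",im[:,:,::-1])
E
```

```text
[ 0.48241634 -0.34445568  0.24612407] [-1.69609146e-03  7.06773103e-01  7.07438269e-01 -1.15345305e-05] [-7.37507518e-01  2.95268506e-01  1.43079047e+00  1.39358830e-04
  1.41892315e+00 -2.30926585e+00] [ 0.00542414 -0.03019003 -0.04576486 -0.00064905  0.0056046  -0.00038988]
[(3784, [274.8, 202.1], [261, 132, 30, 143])]
((467.6652526855469, -349.2070617675781), (18.335041046142578, 98.39115142822266), 89.17542266845703) [ 465.1300564  -349.20488793]
```

View pics/w1.png

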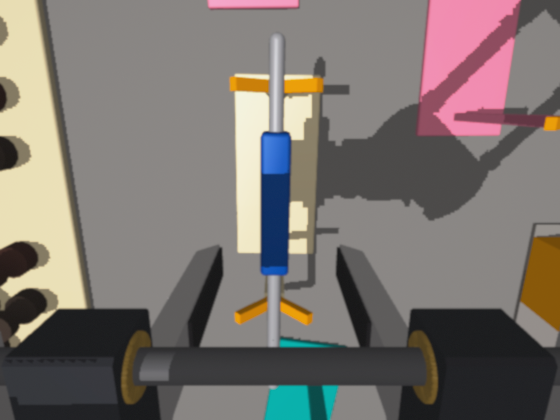

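Request:
jog_arm(
  motion=[
    {"fingers":-0.3,"x":-4.5,"y":0,"z":15,"spin":0.8},
    {"fingers":-0.3,"x":0,"y":0,"z":30,"spin":0},
    {"fingers":-0.3,"x":0,"y":0,"z":25,"spin":0},
    {"fingers":-0.3,"x":0,"y":0,"z":14,"spin":0},
    {"fingers":-0.3,"x":0,"y":0,"z":0,"spin":0},
  ],
)

```text
time: 4.4
position: [0.4827, -0.3487, 0.1632]
orientation: [-0.001, 0.711, 0.703, 0.0]
contact_force: [0.3, 0.3, -0.1]
grip_width: 0.649
```

Request:
jog_arm(
  motion=[
    {"fingers":1,"x":0,"y":0,"z":0,"spin":0},
    {"fingers":1,"x":0,"y":0,"z":0,"spin":0},
    {"fingers":1,"x":0,"y":0,"z":0,"spin":0},
    {"fingers":1,"x":0,"y":0,"z":0,"spin":0},
    {"fingers":1,"x":0,"y":0,"z":0,"spin":0},
  ],
  squeeze=50,
)

```text
time: 4.9
position: [0.4832, -0.3495, 0.1639]
orientation: [0.0, 0.712, 0.703, 0.0]
contact_force: [-0.3, 0.1, 0.5]
grip_width: 0.265
```

Request:
jog_arm(
  motion=[
    {"fingers":1,"x":0,"y":0,"z":0,"spin":0},
    {"fingers":1,"x":0,"y":0,"z":0,"spin":0},
    {"fingers":1,"x":0,"y":0,"z":0,"spin":0},
    {"fingers":1,"x":0,"y":0,"z":0,"spin":0},
    {"fingers":1,"x":0,"y":0,"z":0,"spin":0},
  ],
  squeeze=50,
)

```text
time: 5.4
position: [0.4832, -0.3475, 0.1637]
orientation: [-0.001, 0.712, 0.703, 0.001]
contact_force: [0.3, 4.8, 3.8]
grip_width: 0.208
```

Request:
jog_arm(
  motion=[
    {"fingers":1,"x":0,"y":0,"z":-12,"spin":0},
    {"fingers":1,"x":0,"y":0,"z":-28,"spin":0},
    {"fingers":1,"x":0,"y":0,"z":-35,"spin":0},
    {"fingers":1,"x":0,"y":0,"z":-35,"spin":0},
    {"fingers":1,"x":0,"y":0,"z":-30,"spin":-0.8},
  ],
)

```text
time: 5.9
position: [0.4829, -0.3504, 0.3056]
orientation: [0.001, 0.707, 0.708, -0.001]
contact_force: [0.2, -0.2, -2.8]
grip_width: 0.209
```

Request:
jog_arm(
  motion=[
    {"fingers":1,"x":15,"y":-15,"z":0,"spin":0},
    {"fingers":1,"x":28,"y":-20,"z":0,"spin":0},
    {"fingers":1,"x":32,"y":-20,"z":0,"spin":0},
    {"fingers":1,"x":35,"y":-20,"z":0,"spin":0},
    {"fingers":1,"x":35,"y":-20,"z":0,"spin":0},
  ],
)

```text
time: 6.4
position: [0.3867, -0.2042, 0.3036]
orientation: [0.0, 0.707, 0.707, -0.001]
contact_force: [-0.5, 0.3, -2.1]
grip_width: 0.208
```

Request:
jog_arm(
  motion=[
    {"fingers":1,"x":38,"y":-8,"z":0,"spin":0},
    {"fingers":1,"x":40,"y":0,"z":0,"spin":0},
    {"fingers":1,"x":40,"y":0,"z":0,"spin":0},
    {"fingers":1,"x":40,"y":0,"z":0,"spin":0},
    {"fingers":1,"x":40,"y":0,"z":0,"spin":0},
  ],
)

```text
time: 6.9
position: [0.3795, -0.0058, 0.304]
orientation: [0.001, 0.707, 0.707, -0.0]
contact_force: [1.0, -0.6, -3.3]
grip_width: 0.209
```

Request:
jog_arm(
  motion=[
    {"fingers":1,"x":38,"y":0,"z":0,"spin":0},
    {"fingers":1,"x":32,"y":0,"z":0,"spin":0},
    {"fingers":1,"x":22,"y":0,"z":0,"spin":0},
    {"fingers":1,"x":10,"y":0,"z":0,"spin":0},
    {"fingers":1,"x":0,"y":0,"z":0,"spin":0},
  ],
)

```text
time: 7.4
position: [0.3796, 0.0957, 0.3037]
orientation: [0.001, 0.706, 0.708, -0.0]
contact_force: [1.0, -1.3, -3.0]
grip_width: 0.212
```

```bash
python3 - <<'E'
from h import *
o=robot.get_obs(); p=o["position"]; print(o["time"],p,o["orientation"],o["qvel"].max() if hasattr(o["qvel"],'max') else 0)
I={n:robot.get_image(n) for n in("top","scene")}
B={n:blobs(I[n],"blue") for n in I}
print({n:[t[:3] for t in B[n][:2]] for n in I})
S=rodsegs((p[0]-.015,p[1],p[2]-.003),0)+guardsegs((.6405,.1),.002)
a=overlay("scene",(200,160,360,340),S,3.3); b=overlay("top",(170,130,260,290),S,3.3)
h=max(a.shape[0],b.shape[0]); pad=lambda q:cv2.copyMakeBorder(q,0,h-q.shape[0],0,0,cv2.BORDER_CONSTANT)
c=np.hstack([pad(a),pad(b)]);print(c.shape); cv2.imwrite("pics/ov3.png",cv2.resize(c,None,fx=min(1,800/c.shape[1],600/c.shape[0]),fy=min(1,800/c.shape[1],600/c.shape[0])))
E
```

```text
7.4 [0.37963267 0.09574873 0.30365144] [ 5.60902492e-04  7.05941230e-01  7.08270186e-01 -9.40062408e-05] 0.0045376533876009565
{'top': [(41, [217.2, 268.9], [215, 265, 5, 10])], 'scene': [(199, [379.1, 198.9], [370, 189, 19, 21])]}
(594, 825, 3)
```

View pics/ov3.png

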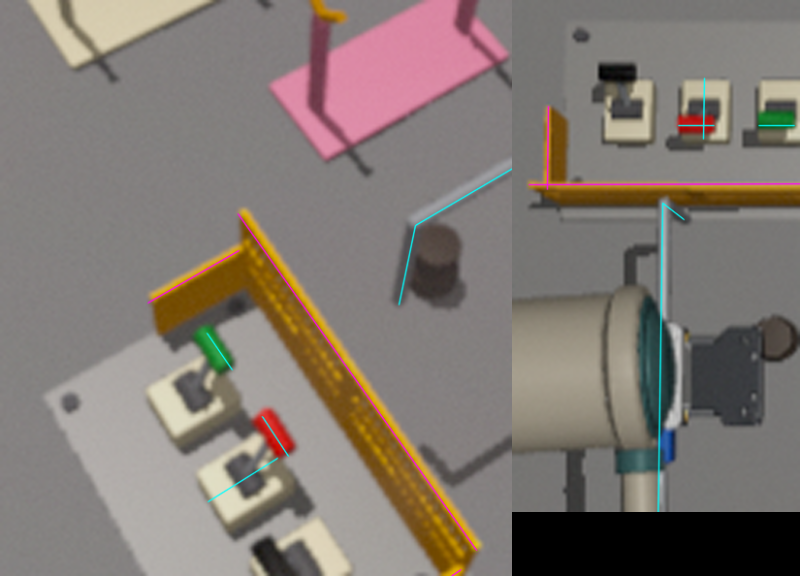

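Request:
jog_arm(
  motion=[
    {"fingers":1,"x":5,"y":10,"z":0,"spin":0},
    {"fingers":1,"x":0,"y":20,"z":0,"spin":0},
    {"fingers":1,"x":0,"y":20,"z":0,"spin":0},
    {"fingers":1,"x":0,"y":10,"z":0,"spin":0},
    {"fingers":1,"x":0,"y":0,"z":0,"spin":0},
  ],
)

```text
time: 8.1
position: [0.441, 0.1002, 0.303]
orientation: [-0.0, 0.707, 0.707, -0.0]
contact_force: [-1.5, -0.3, -2.4]
grip_width: 0.207
```

Request:
jog_arm(
  motion=[
    {"fingers":1,"x":0,"y":0,"z":15,"spin":0},
    {"fingers":1,"x":0,"y":0,"z":20,"spin":0},
    {"fingers":1,"x":0,"y":0,"z":15,"spin":0},
    {"fingers":1,"x":0,"y":0,"z":0,"spin":0},
    {"fingers":1,"x":0,"y":0,"z":0,"spin":0},
  ],
)

```text
time: 8.6
position: [0.4391, 0.1005, 0.2538]
orientation: [-0.0, 0.707, 0.707, -0.0]
contact_force: [0.5, -0.7, -2.9]
grip_width: 0.211
```

```bash
python3 - <<'E'
from h import *
o=robot.get_obs(); p=o["position"]; print(o["time"],p,o["orientation"],o["contact_force"])
S=rodsegs((p[0]-.013,p[1]-.001,p[2]-.003),0)+guardsegs((.6405,.1),.002)
a=overlay("scene",(220,190,340,310),S,4); b=overlay("top",(190,130,260,250),S,4)
cv2.imwrite("pics/ov4.png",np.hstack([a,b]))
E
```

```text
8.6 [0.43912468 0.10053813 0.25379312] [-1.20090748e-04  7.06752174e-01  7.07461197e-01 -6.89615024e-05] [ 0.51406554 -0.73038896 -2.91921147]
```

View pics/ov4.png

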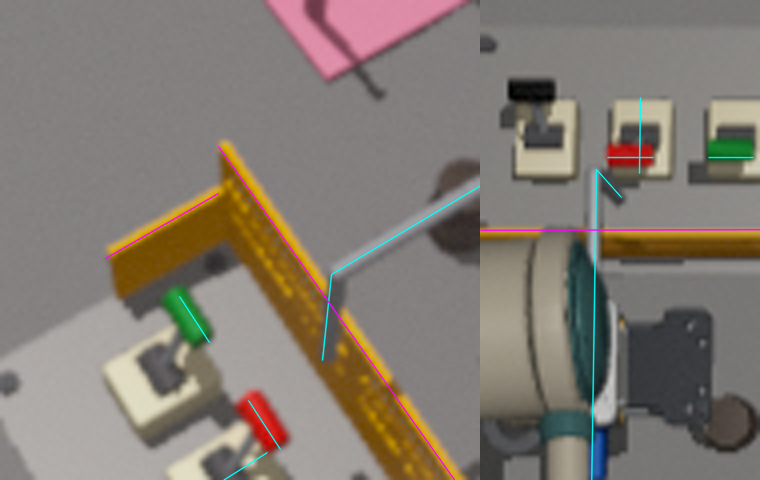

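Request:
jog_arm(
  motion=[
    {"fingers":1,"x":0,"y":3,"z":5,"spin":0},
    {"fingers":1,"x":0,"y":0,"z":15,"spin":0},
    {"fingers":1,"x":0,"y":0,"z":20,"spin":0},
    {"fingers":1,"x":0,"y":0,"z":20,"spin":0},
    {"fingers":1,"x":0,"y":0,"z":0,"spin":0},
  ],
)

```text
time: 9.2
position: [0.4408, 0.1005, 0.1915]
orientation: [-0.002, 0.707, 0.708, -0.002]
contact_force: [0.1, -0.0, -2.8]
grip_width: 0.208
```

Request:
jog_arm(
  motion=[
    {"fingers":1,"x":0,"y":8,"z":0,"spin":0},
    {"fingers":1,"x":0,"y":12,"z":0,"spin":0},
    {"fingers":1,"x":0,"y":12,"z":0,"spin":0},
    {"fingers":1,"x":0,"y":10,"z":0,"spin":0},
    {"fingers":1,"x":0,"y":0,"z":0,"spin":0},
  ],
)

```text
time: 9.7
position: [0.487, 0.1006, 0.1937]
orientation: [0.001, 0.707, 0.707, 0.001]
contact_force: [-1.0, 0.3, -2.1]
grip_width: 0.209
```

Request:
jog_arm(
  motion=[
    {"fingers":1,"x":0,"y":10,"z":0,"spin":0},
    {"fingers":1,"x":0,"y":10,"z":0,"spin":0},
    {"fingers":1,"x":0,"y":5,"z":0,"spin":0},
    {"fingers":1,"x":0,"y":3,"z":0,"spin":0},
    {"fingers":1,"x":0,"y":0,"z":0,"spin":0},
  ],
)

```text
time: 10.2
position: [0.5131, 0.1008, 0.1934]
orientation: [0.0, 0.707, 0.708, 0.0]
contact_force: [0.3, 0.1, -2.1]
grip_width: 0.212
```

```bash
python3 - <<'E'
from h import *
o=robot.get_obs(); p=o["position"]; print(o["time"],p,o["orientation"],o["contact_force"])
I={n:robot.get_image(n) for n in("top","scene")}
for n in I: print(n,[t[:3] for t in blobs(I[n],"red")],[t[:3] for t in blobs(I[n],"green")],"exp start",proj(n,(.6135,.1,.09)),"exp end",proj(n,(.6675,.1,.09)))
S=rodsegs((p[0]-.013,p[1]-.001,p[2]-.003),0)+guardsegs((.6405,.1),.002)
a=overlay("scene",(220,230,340,350),S,4); b=overlay("top",(190,130,260,250),S,4)
cv2.imwrite("pics/ov5.png",np.hstack([a,b]))
E
```

```text
10.2 [0.5130643  0.10076568 0.19336678] [7.70543816e-05 7.06681060e-01 7.07532201e-01 2.43094183e-04] [ 0.34223296  0.11251278 -2.05817382]
top [(32, [229.0, 152.8], [225, 151, 8, 5])] [(54, [252.1, 167.0], [247, 165, 11, 5])] exp start [227.07574748 168.86564034] exp end [227.30821729 151.05623815]
scene [(94, [267.4, 305.9], [262, 299, 12, 15])] [(80, [266.0, 268.3], [261, 262, 11, 14])] exp start [285.59012309 295.76139605] exp end [264.96148178 308.51412521]
```

View pics/ov5.png

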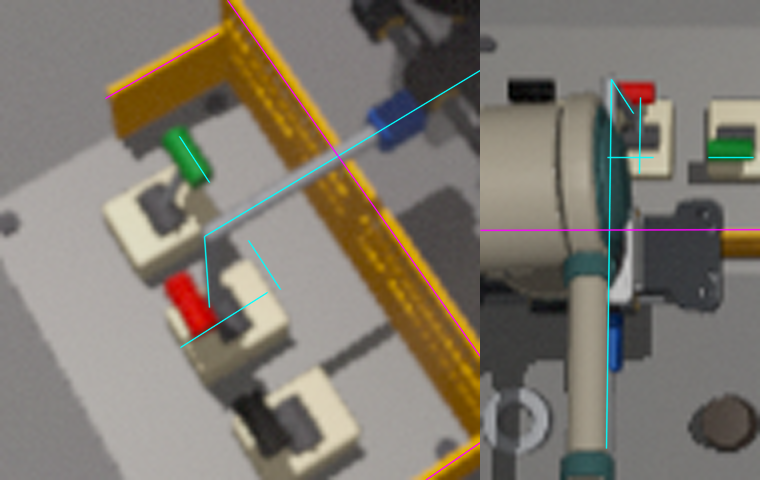

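Request:
jog_arm(
  motion=[
    {"fingers":1,"x":0,"y":2,"z":0,"spin":0},
    {"fingers":1,"x":0,"y":2,"z":0,"spin":0},
    {"fingers":1,"x":0,"y":1,"z":0,"spin":0},
    {"fingers":1,"x":0,"y":0,"z":0,"spin":0},
    {"fingers":1,"x":0,"y":0,"z":0,"spin":0},
  ],
)

```text
time: 10.9
position: [0.5172, 0.1007, 0.1934]
orientation: [-0.0, 0.707, 0.708, -0.0]
contact_force: [-2.3, 0.3, -1.6]
grip_width: 0.211
```

Request:
jog_arm(
  motion=[
    {"fingers":1,"x":0,"y":1,"z":0,"spin":0},
    {"fingers":1,"x":0,"y":1,"z":0,"spin":0},
    {"fingers":1,"x":0,"y":1,"z":0,"spin":0},
    {"fingers":1,"x":0,"y":0,"z":0,"spin":0},
    {"fingers":1,"x":0,"y":0,"z":0,"spin":0},
  ],
)

```text
time: 11.4
position: [0.5181, 0.1008, 0.1936]
orientation: [-0.002, 0.707, 0.708, -0.002]
contact_force: [-7.5, 0.7, 2.6]
grip_width: 0.207
```

```bash
python3 - <<'E'
from h import *
o=robot.get_obs(); print(o["time"],o["position"],o["contact_force"],o["torque"])
for n in("top","scene"): print(n,[t[:3] for t in blobs(robot.get_image(n),"red")])
E
```

```text
11.4 [0.51806552 0.10077725 0.19358448] [-7.51281412  0.71264677  2.5606712 ] [0.08134162 1.3582374  0.04138752]
top [(27, [229.5, 151.7], [226, 150, 7, 5])]
scene [(87, [265.7, 307.4], [260, 300, 12, 15])]
```

At the stop: force rose to 7.5 N and the bar no longer moves. Backing off.

Request:
jog_arm(
  motion=[
    {"fingers":1,"x":0,"y":-8,"z":0,"spin":0},
    {"fingers":1,"x":0,"y":-15,"z":0,"spin":0},
    {"fingers":1,"x":0,"y":-20,"z":0,"spin":0},
    {"fingers":1,"x":0,"y":-17,"z":0,"spin":0},
    {"fingers":1,"x":0,"y":0,"z":-10,"spin":0},
  ],
)

```text
time: 12.0
position: [0.4568, 0.1006, 0.2027]
orientation: [-0.001, 0.707, 0.708, -0.001]
contact_force: [-0.1, 0.1, -2.5]
grip_width: 0.208
```

Request:
jog_arm(
  motion=[
    {"fingers":1,"x":0,"y":0,"z":-25,"spin":0},
    {"fingers":1,"x":0,"y":0,"z":-35,"spin":0},
    {"fingers":1,"x":0,"y":0,"z":-30,"spin":0},
    {"fingers":1,"x":0,"y":0,"z":-10,"spin":0},
    {"fingers":1,"x":0,"y":-20,"z":0,"spin":0},
  ],
)

```text
time: 12.5
position: [0.4441, 0.1005, 0.3053]
orientation: [0.002, 0.707, 0.707, 0.003]
contact_force: [-0.0, 0.3, -3.3]
grip_width: 0.21
```

Request:
jog_arm(
  motion=[
    {"fingers":1,"x":0,"y":-30,"z":0,"spin":0},
    {"fingers":1,"x":0,"y":-30,"z":0,"spin":0},
    {"fingers":1,"x":-15,"y":0,"z":0,"spin":0},
    {"fingers":1,"x":-5,"y":0,"z":0,"spin":0},
    {"fingers":1,"x":0,"y":0,"z":0,"spin":0},
  ],
)

```text
time: 13.0
position: [0.3811, 0.0801, 0.3033]
orientation: [0.0, 0.707, 0.707, 0.0]
contact_force: [-0.3, 1.2, -2.8]
grip_width: 0.208
```

```bash
python3 - <<'E'
from h import *
o=robot.get_obs(); p=o["position"]; print(o["time"],p,o["orientation"],o["contact_force"])
for n in("top","scene"):
    im=robot.get_image(n); r=blobs(im,"red"); print(n,[t[:3] for t in r],[t[:3] for t in blobs(im,"green")])
    print(onz(n,*r[0][1],.093))
S=rodsegs((p[0]-.013,p[1]-.001,p[2]-.003),0)+guardsegs((.6405,.1),.002)
a=overlay("scene",(230,180,370,340),S,3.5); b=overlay("top",(180,130,265,290),S,3.5)
cv2.imwrite("pics/ov6.png",np.hstack([a,b[:,:297]]))
E
```

```text
13.0 [0.38105625 0.08014024 0.30333083] [2.45916023e-04 7.07157437e-01 7.07056001e-01 3.32061912e-04] [-0.33748146  1.15227826 -2.7550246 ]
top [(51, [227.4, 151.9], [222, 150, 11, 5])] [(54, [252.1, 167.0], [247, 165, 11, 5])]
[0.66426728 0.09926914 0.093     ]
scene [(89, [265.6, 307.2], [260, 300, 12, 15])] [(78, [266.0, 268.3], [261, 262, 11, 14])]
[0.6651927  0.09909063 0.093     ]
```

View pics/ov6.png

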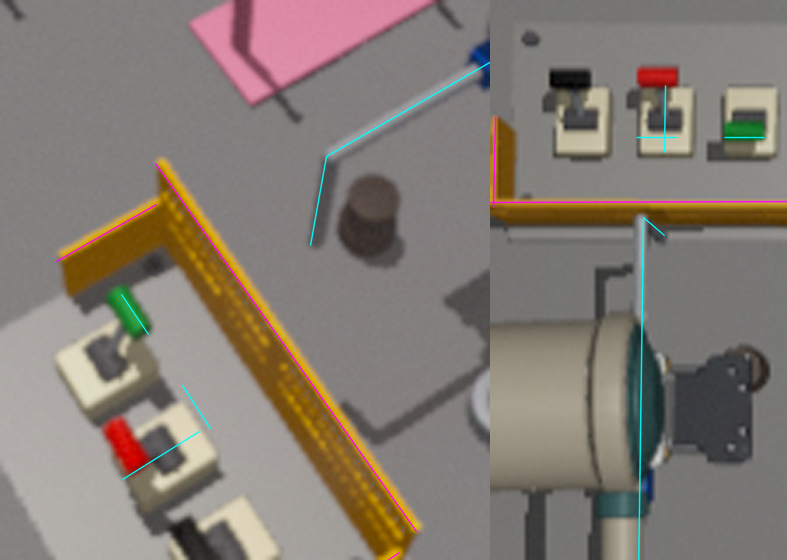

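Request:
jog_arm(
  motion=[
    {"fingers":1,"x":-15,"y":0,"z":0,"spin":0},
    {"fingers":1,"x":-30,"y":0,"z":0,"spin":0},
    {"fingers":1,"x":-40,"y":0,"z":0,"spin":0},
    {"fingers":1,"x":-45,"y":0,"z":0,"spin":0},
    {"fingers":1,"x":-45,"y":5,"z":0,"spin":0},
  ],
)

```text
time: 13.7
position: [0.3857, -0.0956, 0.3035]
orientation: [-0.0, 0.706, 0.708, 0.0]
contact_force: [2.4, 0.1, -2.3]
grip_width: 0.21
```

Request:
jog_arm(
  motion=[
    {"fingers":1,"x":-45,"y":15,"z":0,"spin":0},
    {"fingers":1,"x":-45,"y":20,"z":0,"spin":0},
    {"fingers":1,"x":-45,"y":20,"z":0,"spin":0},
    {"fingers":1,"x":-45,"y":20,"z":0,"spin":0},
    {"fingers":1,"x":-40,"y":15,"z":0,"spin":0},
  ],
)

```text
time: 14.2
position: [0.4775, -0.3169, 0.3025]
orientation: [-0.0, 0.707, 0.707, 0.0]
contact_force: [-0.1, -0.3, -2.5]
grip_width: 0.21
```

Request:
jog_arm(
  motion=[
    {"fingers":1,"x":-25,"y":7,"z":0,"spin":0.8},
    {"fingers":1,"x":-8,"y":0,"z":0,"spin":0},
    {"fingers":1,"x":0,"y":0,"z":0,"spin":0},
    {"fingers":1,"x":0,"y":0,"z":0,"spin":0},
    {"fingers":1,"x":0,"y":0,"z":0,"spin":0},
  ],
)

```text
time: 14.7
position: [0.4827, -0.3457, 0.3039]
orientation: [-0.0, 0.711, 0.703, 0.0]
contact_force: [0.1, -0.4, -2.7]
grip_width: 0.205
```

Request:
jog_arm(
  motion=[
    {"fingers":1,"x":-1.5,"y":0,"z":15,"spin":0},
    {"fingers":1,"x":0,"y":0,"z":30,"spin":0},
    {"fingers":1,"x":0,"y":0,"z":30,"spin":0},
    {"fingers":1,"x":0,"y":0,"z":25,"spin":0},
    {"fingers":1,"x":0,"y":0,"z":10,"spin":0},
  ],
)

```text
time: 15.2
position: [0.4816, -0.3464, 0.1915]
orientation: [-0.002, 0.711, 0.703, 0.0]
contact_force: [-0.0, -0.2, -2.6]
grip_width: 0.209
```

```bash
python3 - <<'E'
from h import *
o=robot.get_obs(); p=o["position"]; print(o["time"],p,o["orientation"],o["contact_force"])
S=rodsegs((p[0]-.0145,p[1],p[2]-.0035),-.012)+restsegs((.4685,-.3475),-.008)
a=overlay("scene",(180,85,300,190),S,4)
cv2.imwrite("pics/ov7.png",np.hstack([a,cv2.resize(robot.get_image("wrist")[:,:,::-1],(320,420))]) if a.shape[0]==420 else a)
E
```

```text
15.2 [ 0.48164773 -0.34640605  0.19152617] [-2.11983485e-03  7.11167483e-01  7.03019424e-01  8.33177678e-05] [-0.01609791 -0.21199733 -2.64442385]
```

View pics/ov7.png

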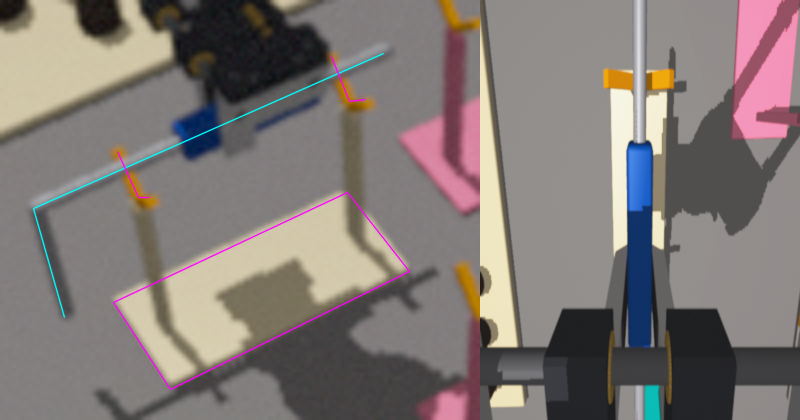

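Request:
jog_arm(
  motion=[
    {"fingers":1,"x":0,"y":0,"z":8,"spin":0},
    {"fingers":1,"x":0,"y":0,"z":10,"spin":0},
    {"fingers":1,"x":0,"y":0,"z":6,"spin":0},
    {"fingers":1,"x":0,"y":0,"z":3,"spin":0},
    {"fingers":1,"x":0,"y":0,"z":0,"spin":0},
  ],
)

```text
time: 15.8
position: [0.4827, -0.3487, 0.166]
orientation: [-0.0, 0.712, 0.703, 0.0]
contact_force: [-0.2, -0.0, -2.6]
grip_width: 0.208
```

Request:
jog_arm(
  motion=[
    {"fingers":1,"x":0,"y":0,"z":1.5,"spin":0},
    {"fingers":1,"x":0,"y":0,"z":1,"spin":0},
    {"fingers":1,"x":0,"y":0,"z":0,"spin":0},
    {"fingers":1,"x":0,"y":0,"z":0,"spin":0},
    {"fingers":1,"x":0,"y":0,"z":0,"spin":0},
  ],
)

```text
time: 16.3
position: [0.4833, -0.3486, 0.1648]
orientation: [0.0, 0.712, 0.703, 0.0]
contact_force: [-0.9, 2.6, 6.5]
grip_width: 0.208
```

Request:
jog_arm(
  motion=[
    {"fingers":1,"x":1,"y":0,"z":0,"spin":0},
    {"fingers":1,"x":0,"y":0,"z":0,"spin":0},
    {"fingers":0.4,"x":0,"y":0,"z":0,"spin":0},
    {"fingers":0.2,"x":0,"y":0,"z":0,"spin":0},
    {"fingers":0,"x":0,"y":0,"z":0,"spin":0},
  ],
)

```text
time: 16.8
position: [0.4828, -0.3482, 0.1636]
orientation: [-0.0, 0.712, 0.703, -0.0]
contact_force: [-0.3, -0.4, -0.2]
grip_width: 0.428
```

Request:
jog_arm(
  motion=[
    {"fingers":-0.3,"x":0,"y":0,"z":0,"spin":0},
    {"fingers":-0.3,"x":0,"y":0,"z":0,"spin":0},
    {"fingers":-0.3,"x":0,"y":0,"z":0,"spin":0},
    {"fingers":-0.3,"x":0,"y":0,"z":0,"spin":0},
    {"fingers":-0.3,"x":0,"y":0,"z":0,"spin":0},
  ],
)

```text
time: 17.3
position: [0.4829, -0.3478, 0.1639]
orientation: [0.0, 0.712, 0.703, 0.0]
contact_force: [0.3, 0.0, 0.5]
grip_width: 0.65
```

Request:
jog_arm(
  motion=[
    {"fingers":-0.3,"x":0,"y":0,"z":-10,"spin":0},
    {"fingers":-0.3,"x":0,"y":0,"z":-25,"spin":0},
    {"fingers":-0.3,"x":0,"y":0,"z":-35,"spin":0},
    {"fingers":-0.3,"x":0,"y":0,"z":-40,"spin":0},
    {"fingers":-0.3,"x":0,"y":0,"z":-40,"spin":0},
  ],
)

```text
time: 17.8
position: [0.4827, -0.3477, 0.3162]
orientation: [0.0, 0.712, 0.703, 0.0]
contact_force: [0.7, 0.2, -0.2]
grip_width: 0.653
```

Request:
jog_arm(
  motion=[
    {"fingers":-0.3,"x":15,"y":-10,"z":0,"spin":0},
    {"fingers":-0.3,"x":40,"y":-20,"z":0,"spin":0},
    {"fingers":-0.3,"x":40,"y":-20,"z":0,"spin":0},
    {"fingers":-0.3,"x":25,"y":-10,"z":0,"spin":0},
    {"fingers":-0.3,"x":0,"y":0,"z":0,"spin":0},
  ],
)

```text
time: 18.3
position: [0.423, -0.2241, 0.3156]
orientation: [0.0, 0.711, 0.703, 0.001]
contact_force: [0.6, -0.5, 0.3]
grip_width: 0.648
```

```bash
python3 - <<'E'
from h import *
o=robot.get_obs(); p=o["position"]; print(o["time"],p,o["contact_force"])
I={n:robot.get_image(n) for n in("top","scene")}
for n in I: print(n,{c:[t[:3] for t in blobs(I[n],c)][:1] for c in("blue","red","green")},[robot.find_in(l,n)[:1] for l in("punch","die")])
a=cv2.resize(I["scene"][85:385,180:400,::-1],None,fx=2,fy=2,interpolation=cv2.INTER_CUBIC)
b=cv2.resize(I["top"][130:280,240:410,::-1],None,fx=2,fy=2,interpolation=cv2.INTER_CUBIC)
b=cv2.copyMakeBorder(b,0,300,0,0,cv2.BORDER_CONSTANT)
cv2.imwrite("pics/fin.png",np.hstack([a,b]))
E
```

```text
18.3 [ 0.42300758 -0.22413179  0.31562463] [ 0.63733115 -0.48803749  0.34461704]
top {'blue': [], 'red': [(48, [227.2, 151.9], [222, 150, 11, 5])], 'green': [(54, [252.1, 167.0], [247, 165, 11, 5])]} [[{'bbox': [243.8, 226.4, 13.7, 17.6], 'conf': 0.73}], [{'bbox': [190.5, 226.0, 20.8, 15.9], 'conf': 0.46}]]
scene {'blue': [(340, [241.4, 119.5], [224, 109, 35, 22])], 'red': [(90, [265.6, 307.3], [260, 300, 12, 15])], 'green': [(79, [266.0, 268.3], [261, 262, 11, 14])]} [[{'bbox': [325.7, 229.4, 16.8, 24.9], 'conf': 0.55}], [{'bbox': [362.7, 287.0, 24.6, 20.0], 'conf': 0.74}]]
```

View pics/fin.png

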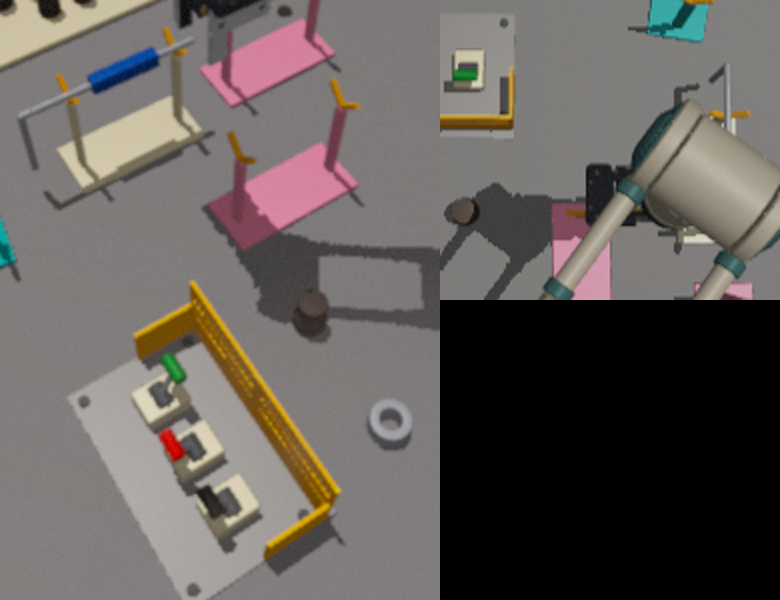

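The rod lies in both notches, with the handle blob at the same pixel as at the start. Red is over, and green, the punch and the die are unchanged. Handing in.

```bash
python3 -c "
from workcell import robot
print(robot.close_job())"
```

```text
the job is handed in; nothing more can be done
None
```

The job is done and handed in at about 18.5 s of the 50 s. I gripped the rod by its handle, lifted its leg over the guard from the robot's side and pushed the red lever to its stop. I then laid the rod back in both notches, let go and moved the gripper clear.

**Last checks:**
- **Red lever:** at the end of the push the force rose to 7.5 N and the bar stopped moving. It stayed there after I backed off, level with the black lever. I measured it at x ≈ 0.665 m, 2–3 mm short of my computed end position of 0.6675 m, which is about the calibration error.
- **Rod:** in the scene camera the handle is within 0.1 pixel of where it started, and it lies in both notches. The arm hid it in the last top picture, so only the scene camera confirms this.
- **Other levers, punch and die:** the green lever is at the same pixels as at the start. The punch and die were found in place to within a few pixels. The network never detected the black lever, so I judged it only by eye, and it looks unchanged.
- **Forces:** the highest reading I saw was about 8 N, at the lever stop. I read forces only at the end of each move.

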